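# Load the clutch plate carrier and hold it level

## Robot

A 6-joint arm with a two-finger parallel gripper is mounted at the origin on the work surface. World frame = base frame: x ahead of the robot, y to its left, z up, the work surface at z = 0. Lengths are in m, angles in degrees, forces in N, time in s.
With the tool pointing down it reaches from about 0.35 to 0.875 m from the base axis. Payload 4.2 kg.
Tool frame: the origin (TCP) lies between the finger pads, 19 mm behind the fingertips; this is the grasp point; z points along the fingers, y is the line along which they close (so a half turn about z gives the same grasp; the last joint's range is limited). The gripper opens to 87 mm and grips with 3 to 60 N. Pads are 19 mm wide; open, the fingers measure 117 mm over their backs; the gripper's body (75 mm by 190 mm) begins 51 mm behind the grasp point.
Start: joints at [88.499, 22.042, 0.453, 0, -68.411, -14.817], TCP at [0.176, 0.6, 0.241] pointing down, gripper open.
Joint ranges: [-179.83, 179.83], [-69.29, 118.12], [-61.27, 80.66], [-181.25, 117.63], [-171.15, -9.14], [-177.46, 177.46]. Speed limits (degrees/s): [159.86, 159.86, 180, 180, 180, 180].

## Interface

Orientations are given as a 3x3 rotation matrix whose columns are the frame's x, y, z axes.
In Python, from station import sense, capture, finish_job, spot_in, tip_of gives the robot as it stands. The module is installed in compiled form; this text tells all that it offers.
- The arm moves only by the tool servo_tool, never from a script. Its arguments are lists of equal length, an entry for each row: "slide": the shift along the tool's x, y, z in m, a list of three; "spin": the turn about the tool's z in degrees; "grip": the closure, from 0 (fully open) to 1 (shut). A call has exactly 5 rows; each row is the pose to reach, as a shift and turn from the pose commanded when the call began, along the tool's axes at that moment; what a row does not reach only later rows make up. A row lasts 1/12 s, in which the tool goes at most 41.7 mm and 7.16 degrees, less where a joint would pass 70% of its speed; a pose out of reach is approached as far as the arm can. A call with a gripper value outside its range is refused whole. The fingers move at their own pace and stop on an object; the grip force is fixed at half the most. Time passes only in rows, so rows that repeat a pose let the fingers close, or fill a call up. It gives the time, the measured TCP pose, the force, the opening and the grip force at its end, in the units of the state.
- sense(): the state, without advancing time (a new reading comes with each control period).
- capture(name): name is "scene" or "top" or "wrist"; returns a dict with "pixels" (384x512x3 uint8, blue, green, red), "depth" (384x512 float32, m along the optical axis (not along the pixel's ray), 0 where there is no reading), "fx", "fy", "cx", "cy" (pixels), "R" (3x3) and "t" (3): a world point X has camera coordinates R X + t; the wrist camera has in their place "hand_eye" (4x4, takes a point from camera to tool coordinates, whose origin is the TCP and whose axes are the flange's). Camera axes: x right, y down, z forward; pixel columns grow to the right and rows downward; lengths in m; the calibration is good to about 2 mm. A picture is of the moment at which its call begins: read the wrist's pose just before it.
- finish_job(): hands the job in; it is judged then, once.
Trained networks look in the newest picture that a camera, given by its name, has taken for a name from the list of things; names that differ only in an ending like _2 or _b are one class to them, and where a whole thing is asked for, a point or a joint stands for the part that bears it (a point fixed in the world has none). Each returns a list of dicts, best first, with "conf" (0 to 1); they miss things now and then, are a little off and sometimes report something else, mostly with a low value. They report only what shows in the picture. A call takes as long as a camera call. They do not tell look-alikes from the thing itself.
- spot_in(thing, camera): "point" ([x, y, z] in m, in world coordinates, good to about 4 mm: the middle of the surface that is visible of it).
- tip_of(thing, camera): "point" ([x, y, z] in m, in world coordinates, good to about 4 mm: a listed point, or the origin of a listed thing).
The state is a dict: "time_s": time; "joints": joint angles; "joint_velocities": joint speeds; "effort": joint torques, N m; "tcp_pos": TCP position; "ee_rot": TCP orientation; "wrist_force": force on the tool from outside, world axes, zero at the start; "moment": the same for the moment, N m; "gripper_width": opening from 0.0 (shut) to 1.0 (fully open); "gripper_force": force on a finger pad.
Only numpy, scipy, OpenCV 4.12 (cv2) and the standard library are available. Lean on these libraries where they do the work, as an engineer would, in place of code of your own. Each camera call takes 0.05 s, during which the arm holds its last target. There are 200 camera calls.

## Task

Take the largest of the three clutch plates out of the wire rack and hang it on the bare arm of the plate carrier, so that both arms carry one plate and the carrier balances. Then grip the carrier by its black T-handle, lift it straight up about 10 cm so that it hangs clear above its drip tray with both plates on it, and finish holding it there, level and still: do not put it down or let go. Leave the other things on the bench where they are.

Things in the scene. Friction and masses are not known exactly. Their poses are not given: they have to be found in the camera images.
- plate_large: the plate to hang: flat steel ring with brown segmented lining, 96 mm outside, 66 mm hole (rim 15 mm wide), 8 mm thick, about 0.2 kg; the largest of three plates standing upright in the wire rack, in any of its slots, leaning up to 4 degrees. Origin at its centre, y axis = axis of the ring (square to its faces).
- plate_hung: a plate like plate_large (same sizes), hanging on the carrier's -y arm 75 mm from the post from the start; it stays there. Origin at its centre, y axis along its ring axis.
- carrier: loose plate carrier, 0.36 kg, standing in the tray: aluminium foot 100 x 130 x 6 mm (x by y), 12 mm round post in its middle, 10 mm round steel cross bar along y (an arm to +y, bare at first, and one to -y), black T-handle on top. A hanging plate's centre is 67 mm above the underside of the foot. Origin at the centre of that underside, z up.
- handle (a point): centre of the carrier's black plastic T-handle, a bar 95 mm long (along the carrier's x axis), 22 mm thick (along y) and 24 mm high, 185 mm above the underside of the foot, straight above the post
- bare_arm (a point): point on the top edge of the bare (+y) arm, 75 mm from the post's axis and 100 mm above the underside of the foot: the middle of the room for the plate. Each arm is straight for 105 mm from the post and ends in an upturned tip that stands 11 mm higher than the bar and ends 113 mm from the post.
- tray: fixed flat steel drip tray 175 x 205 mm (x by y), rim 24 mm high, floor 3 mm thick, in which the carrier stands. Origin at the centre of its underside, on the bench. The tray and the rack may change sides.
- rack: fixed wire rack 96 x 176 mm (x by y), three slots 50 mm apart along y (-50, 0, 50 mm), each between upright 5 mm wires 85 mm high at x = -33 and 33 mm, 9.8 mm gap; plates rest on two low rails, faces square to the rack's y axis, their tops free. Top of the largest plate 115 mm above the bench. Origin at the centre of its underside.
- plate_medium: bystander: clutch plate 80 mm outside, 56 mm hole, 8 mm thick, standing in the rack; leave it. Origin at its centre
- plate_small: bystander: clutch plate 68 mm outside, 48 mm hole, 8 mm thick, standing in the rack; leave it. Origin at its centre
- planet_gear: bystander: steel gear 48 mm across, 28 mm high, on the bench. Origin under its centre
- bearing_cup: bystander: flat steel bearing cup 60 mm across, 16 mm high. Origin under its centre
- socket: bystander: steel wrench socket 28 mm across, 40 mm high, standing. Origin under its centre
- driver: bystander: screwdriver with black handle, 160 mm long, lying between the tray and the rack
- grease_jar: bystander: white jar with black lid, 64 mm across, 70 mm high. Origin under its centre
Not all that is in view belongs to the job. What is shaped like the carrier but orange or red is not meant.

How it is judged:
By the outcome, as a careful person would: the job done as asked, in the order asked, and still so for the second after the job is handed in, while the arm keeps its last pose, push and grip.
It also fails if it takes over 62 s, if anything falls off the work surface, if the arm or the gripper's body presses on something with over 40 N, if the wrist force passes 120 N, or if a joint passes its speed limit or range.

## Working session

There is one attempt and no reset: what is moved stays moved. The work goes in short steps, Python scripts to look and compute and a tool call to move; the robot and the scene stay as the last step left them, time stands still between calls to the robot, and variables do not carry over. Pictures are saved under pics/ and viewed, at most 10 in all, crops included, and the job is handed in when it is done.

Besides the shell and the picture viewer there is one more tool, called after "Emit:" as name(argument=value, ...) on one line, values as JSON. servo_tool: Moves the arm, as the interface text tells. Its arguments: {"type":"object","properties":{"slide":{"type":"array"},"spin":{"type":"array"},"grip":{"type":"array"}},"required":["slide","spin","grip"]}

```bash
mkdir -p pics
cat > h.py <<'E'
import numpy as np, cv2
from station import *
def cloud(c):
    h,w=c['depth'].shape; v,u=np.mgrid[:h,:w]; d=c['depth']
    P=np.stack([(u-c['cx'])/c['fx']*d,(v-c['cy'])/c['fy']*d,d],-1)
    R=np.array(c['R']);t=np.array(c['t'])
    W=(P-t)@R; W[d==0]=np.nan
    return W
def pix(c,X):
    p=np.array(c['R'])@np.array(X)+np.array(c['t']); return (round(p[0]/p[2]*c['fx']+c['cx']),round(p[1]/p[2]*c['fy']+c['cy']))
E
python3 - <<'E'
from h import *
s=sense(); print(s['tcp_pos'],np.round(s['ee_rot'],3).tolist(),s['wrist_force'],s['gripper_width'])
ims=[]
for cam in ['scene','top']:
    c=capture(cam); np.savez('c_'+cam,**c); cv2.imwrite(f'pics/{cam}.png',c['pixels'])
    for n in ['plate_large','plate_hung','carrier','handle','bare_arm','tray','rack','plate_medium','plate_small']:
        for f in (tip_of,spot_in):
            try: print(cam,n,f.__name__,[(np.round(r['point'],3).tolist(),round(r['conf'],2),pix(c,r['point'])) for r in f(n,cam)[:3]])
            except Exception as e: print(cam,n,e)
E
```

```text
[0.17538373 0.59931405 0.24016398] [[0.96, -0.281, -0.001], [-0.281, -0.96, -0.002], [0.0, 0.002, -1.0]] [-0.18502819 -0.7462032  -0.98196137] 0.9994148947126503
scene plate_large call [([0.55, -0.173, 0.068], 0.55, (188, 198))]
scene plate_large call [([0.554, -0.172, 0.08], 0.87, (187, 195))]
scene plate_hung call [([0.508, 0.153, 0.07], 0.79, (323, 232))]
scene plate_hung call [([0.52, 0.152, 0.08], 0.85, (321, 232))]
scene carrier call [([0.294, -0.184, -0.001], 0.91, (238, 172)), ([0.509, 0.226, 0.002], 0.84, (351, 267)), ([0.653, -0.006, -0.004], 0.66, (226, 272))]
scene carrier call [([0.516, 0.228, 0.006], 0.89, (351, 268)), ([0.299, -0.184, 0.009], 0.63, (237, 170))]
scene handle call [([0.512, 0.227, 0.193], 0.88, (366, 197)), ([0.292, -0.186, 0.187], 0.88, (237, 112)), ([0.257, 0.233, 0.185], 0.71, (398, 146))]
scene handle call [([0.515, 0.229, 0.011], 0.98, (352, 266)), ([0.297, -0.185, 0.011], 0.87, (237, 169)), ([0.264, 0.238, 0.011], 0.67, (385, 207))]
scene bare_arm call [([0.511, 0.305, 0.104], 0.78, (397, 244)), ([0.36, -0.228, 0.098], 0.78, (211, 148)), ([0.739, -
[... 1728 characters left out ...]
(345, 246)), ([0.513, 0.301, 0.103], 0.57, (146, 194))]
top bare_arm call [([0.291, -0.187, 0.004], 0.81, (325, 270)), ([0.262, 0.227, 0.008], 0.8, (181, 285)), ([0.507, 0.222, 0.011], 0.75, (183, 200))]
top tray call [([0.505, 0.232, 0.006], 0.67, (180, 201))]
top tray call [([0.477, 0.24, 0.005], 0.89, (177, 211))]
top rack call [([0.53, -0.22, -0.002], 0.96, (331, 188))]
top rack call [([0.524, -0.225, 0.026], 0.68, (335, 189))]
top plate_medium call [([0.53, -0.22, 0.057], 0.67, (335, 185)), ([0.649, -0.01, 0.002], 0.25, (259, 152))]
top plate_medium call [([0.529, -0.223, 0.088], 0.61, (338, 183))]
top plate_small call [([0.507, -0.266, 0.053], 0.59, (352, 192))]
top plate_small call []
```

View pics/scene.png

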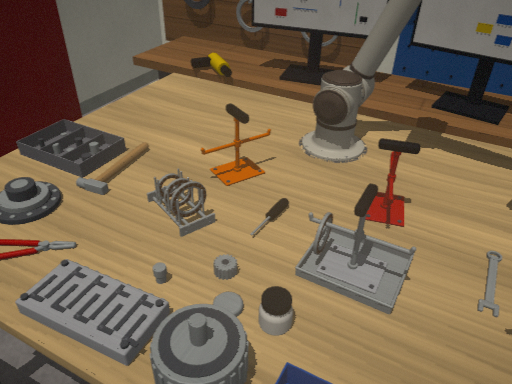

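View pics/top.png

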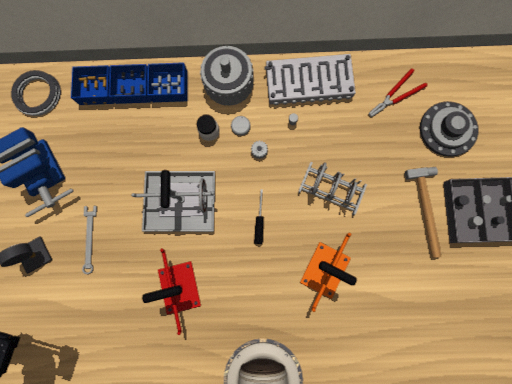

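Three carrier-shaped things: orange at scene (237,150), red at (390,180) and bare aluminium in the tray at (352,250). The aluminium one fits: right colour, in the tray, and one plate hung on it. Of the rack plates, the one nearest the scene camera (187,195) looks largest. I'll confirm both in one crop and measure the axes.

Run:
```python
from h import *
S={k:dict(np.load(f'c_{k}.npz')) for k in('scene','top')}
a=cv2.resize(S['scene']['pixels'][150:245,135:235],None,fx=4,fy=4,interpolation=2)
b=cv2.resize(S['scene']['pixels'][170:310,290:420],None,fx=3,fy=3,interpolation=2)[:380]
cv2.imwrite('pics/crop.png',np.hstack([a[:380],b]))
for k,c in S.items():
    W=cloud(c).reshape(-1,3); W=W[~np.isnan(W[:,0])]
    # rack region
    m=(abs(W[:,0]-.53)<.1)&(abs(W[:,1]+.22)<.12)
    for z0,z1 in((.03,.06),(.06,.08),(.088,.12)):
        q=W[m&(W[:,2]>z0)&(W[:,2]<z1)]; print(k,'rack',z0,len(q),np.round(q[:,2].max(),3) if len(q) else '')
    q=W[m&(W[:,2]>.09)]; print(np.round(q[np.argsort(-q[:,2])][:25],3).tolist())
    # handle
    q=W[(abs(W[:,0]-.51)<.08)&(abs(W[:,1]-.228)<.06)&(W[:,2]>.165)&(W[:,2]<.21)]
    r=cv2.minAreaRect((q[:,:2]*1000).astype(np.float32)); print(k,'handle',len(q),r,q[:,2].max())
    q=W[(abs(W[:,0]-.51)<.03)&(W[:,1]>.245)&(W[:,1]<.345)&(W[:,2]>.085)&(W[:,2]<.125)]
    if len(q)>3: l=cv2.fitLine((q[:,:2]).astype(np.float32),2,0,.01,.01).ravel(); print(k,'bare arm',len(q),l,q.min(0),q.max(0))
    q=W[(abs(W[:,0]-.51)<.06)&(abs(W[:,1]-.152)<.03)&(W[:,2]>.04)&(W[:,2]<.125)]
    if len(q)>3: l=cv2.fitLine((q[:,:2]).astype(np.float32),2,0,.01,.01).ravel(); print(k,'hung',len(q),l,q.min(0),q.max(0))
```

```text
scene rack 0.03 425 0.06
scene rack 0.06 292 0.08
scene rack 0.088 291 0.116
[[0.548, -0.168, 0.116], [0.555, -0.174, 0.115], [0.551, -0.174, 0.115], [0.545, -0.167, 0.115], [0.551, -0.169, 0.114], [0.553, -0.173, 0.114], [0.561, -0.178, 0.114], [0.548, -0.173, 0.114], [0.555, -0.177, 0.114], [0.557, -0.173, 0.114], [0.54, -0.168, 0.114], [0.542, -0.172, 0.114], [0.564, -0.178, 0.114], [0.548, -0.167, 0.114], [0.546, -0.172, 0.113], [0.557, -0.175, 0.113], [0.554, -0.169, 0.113], [0.56, -0.173, 0.113], [0.537, -0.167, 0.113], [0.55, -0.172, 0.113], [0.539, -0.171, 0.113], [0.546, -0.166, 0.113], [0.54, -0.165, 0.112], [0.565, -0.175, 0.112], [0.566, -0.177, 0.112]]
scene handle 425 ((513.9544067382812, 227.92236328125), (22.594743728637695, 94.40648651123047), 89.9772720336914) 0.20114798313285862
scene bare arm 267 [0.0107206  0.99994254 0.51451063 0.29600182] [0.50632944 0.24510839 0.09386077] [0.51954986 0.34047609 0.11376977]
scene hung 442 [ 0.9999412  -0.01084857  0.52031815  0.15372905] [0.46278225 0.12275613 0.04016075] [0.56035865 0.18186269 0.11768525]
top rack 0.03 129 0.0
[... 345 characters left out ...]
 -0.177, 0.115], [0.552, -0.179, 0.114], [0.544, -0.176, 0.114], [0.547, -0.171, 0.114], [0.563, -0.18, 0.114], [0.553, -0.174, 0.114], [0.545, -0.168, 0.114], [0.534, -0.165, 0.114], [0.55, -0.171, 0.114], [0.561, -0.18, 0.114], [0.539, -0.17, 0.114], [0.55, -0.174, 0.113], [0.537, -0.165, 0.113]]
top handle 360 ((509.8709411621094, 226.1360626220703), (22.152502059936523, 93.26243591308594), 88.1564712524414) 0.20404896165891132
top bare arm 110 [0.01487887 0.9998893  0.5112482  0.30087423] [0.50636894 0.26376312 0.09368638] [0.51696671 0.33789121 0.11604131]
top hung 255 [ 0.9999802  -0.00629031  0.508315    0.1516334 ] [0.462334   0.1237169  0.04000655] [0.55656497 0.18186526 0.12093933]
```

View pics/crop.png

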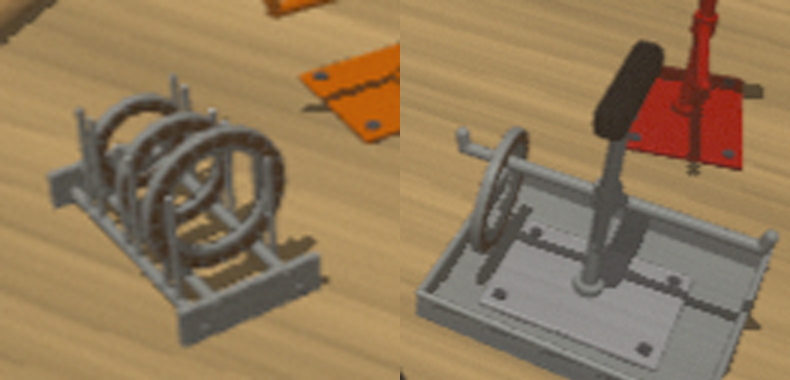

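The crop shows the aluminium carrier with one hung plate and its bare +y arm. The front (+y) plate in the rack is the largest (top at 0.115 m). Moving above it.

Emit:
servo_tool(slide=[[0.0231,0.0254,-0.01],[0.0462,0.0509,-0.02],[0.0694,0.0763,-0.03],[0.0925,0.1018,-0.04],[0.1156,0.1272,-0.05]], spin=[0,0,0,0,0], grip=[0.3,0.65,0.65,0.65,0.65])

```text
time_s: 2.32
tcp_pos: [0.2512, 0.4437, 0.2917]
ee_rot: [[0.96, -0.28, 0.0], [-0.28, -0.96, 0.0], [0.0, -0.0, -1.0]]
wrist_force: [1.1, 1.0, 1.1]
gripper_width: 0.708
gripper_force: 0.0
```

Emit:
servo_tool(slide=[[0.0231,0.0254,0],[0.0462,0.0509,0],[0.0694,0.0763,0],[0.0925,0.1018,0],[0.1156,0.1272,0]], spin=[0,0,0,0,0], grip=[0.65,0.65,0.65,0.65,0.65])

```text
time_s: 2.73
tcp_pos: [0.3263, 0.2891, 0.2916]
ee_rot: [[0.96, -0.28, 0.0], [-0.28, -0.96, 0.001], [0.0, -0.001, -1.0]]
wrist_force: [0.5, 0.4, 0.7]
gripper_width: 0.373
gripper_force: 0.0
```

Emit:
servo_tool(slide=[[0.0231,0.0254,0],[0.0462,0.0509,0],[0.0694,0.0763,0],[0.0925,0.1018,0],[0.1156,0.1272,0]], spin=[0,0,0,0,0], grip=[0.65,0.65,0.65,0.65,0.65])

```text
time_s: 3.15
tcp_pos: [0.4015, 0.1345, 0.2917]
ee_rot: [[0.96, -0.281, 0.001], [-0.281, -0.96, 0.001], [0.001, -0.001, -1.0]]
wrist_force: [0.9, 0.1, 0.4]
gripper_width: 0.349
gripper_force: 0.0
```

Emit:
servo_tool(slide=[[0.0231,0.0254,0],[0.0462,0.0509,0],[0.0694,0.0763,0],[0.0925,0.1018,0],[0.1156,0.1272,0]], spin=[0,0,0,0,0], grip=[0.65,0.65,0.65,0.65,0.65])

```text
time_s: 3.57
tcp_pos: [0.4768, -0.0202, 0.2916]
ee_rot: [[0.96, -0.281, 0.001], [-0.281, -0.96, 0.0], [0.001, -0.001, -1.0]]
wrist_force: [1.5, 0.6, 0.1]
gripper_width: 0.353
gripper_force: 0.0
```

Emit:
servo_tool(slide=[[0.0231,0.0254,0],[0.0462,0.0509,0],[0.0694,0.0763,0],[0.0925,0.1018,0],[0.0925,0.1018,0]], spin=[0,0,0,0,0], grip=[0.65,0.65,0.65,0.65,0.65])

```text
time_s: 3.98
tcp_pos: [0.5383, -0.1464, 0.2903]
ee_rot: [[0.958, -0.286, -0.0], [-0.286, -0.958, -0.001], [-0.0, 0.001, -1.0]]
wrist_force: [1.1, 0.5, -0.3]
gripper_width: 0.35
gripper_force: 0.0
```

```bash
cat >> h.py <<'E'
def wcloud(c,s):
    c=dict(c); H=np.array(c['hand_eye']); R=np.array(s['ee_rot'])
    A=R@H[:3,:3]; p=R@H[:3,3]+np.array(s['tcp_pos'])
    c['R']=A.T; c['t']=-A.T@p; return c,cloud(c)
def to(s,X,ang):
    R=np.array(s['ee_rot']); a=np.degrees(np.arctan2(R[1,1],R[0,1]))
    d=(a-ang+90)%180-90
    print('tcp',np.round(s['tcp_pos'],4),'ang',round(a,2),'w',round(s['gripper_width'],3),'gf',round(s['gripper_force'],1),'F',np.round(s['wrist_force'],1),'t',round(s['time_s'],2),'J6',round(s['joints'][5],1),'-> slide',np.round(R.T@(np.array(X)-s['tcp_pos']),4),'spin',round(d,2))
E
python3 - <<'E'
from h import *
s=sense(); c=capture('wrist'); c,W=wcloud(c,s)
cv2.imwrite('pics/w1.png',c['pixels'])
q=W.reshape(-1,3); q=q[~np.isnan(q[:,0])]
q=q[(np.hypot(q[:,0]-.551,q[:,1]+.173)<.06)&(q[:,2]<.13)]
for lo in(.095,.107,):
    r=q[q[:,2]>lo]; 
    if len(r): print(lo,len(r),r[:,2].max(),r.mean(0),cv2.minAreaRect((r[:,:2]*1000).astype(np.float32)),cv2.fitLine(r[:,:2].astype(np.float32),2,0,.01,.01).ravel())
print(np.percentile(q[:,2],[50,99.5]))
to(s,[.551,-.173,.121],66)
E
```

```text
0.095 609 0.11672610863552536 [ 0.54662201 -0.18325334  0.10593414] ((538.508056640625, -194.48812866210938), (58.11582565307617, 77.5921859741211), 65.51244354248047) [ 0.62079144  0.7839758   0.546622   -0.18325333]
0.107 310 0.11672610863552536 [ 0.54990113 -0.17216899  0.11217554] ((549.04931640625, -172.0512237548828), (8.474250793457031, 54.23054885864258), 65.45094299316406) [ 0.91101205 -0.41237974  0.5499011  -0.17216899]
[0.01013835 0.11497787]
tcp [ 0.5383 -0.1464  0.2903] ang -106.61 w 0.35 gf 0.0 F [ 1.1  0.5 -0.3] t 3.98 J6 71.9 -> slide [0.0197 0.0216 0.1694] spin 7.39
```

View pics/w1.png

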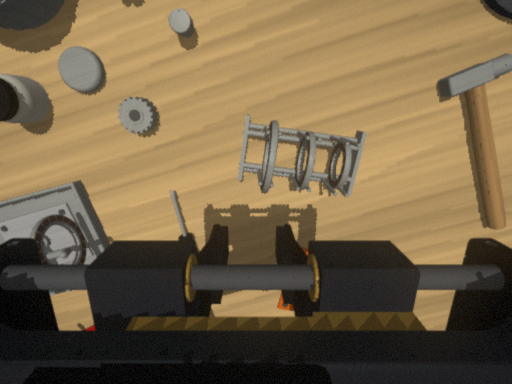

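The wrist view shows the rack at (245–365, 115–195) with the large plate leftmost at (270,155). It also confirms the gripper body is long along its closing line, so over the bare arm it would meet the T-handle. I'll therefore hang the plate skewed by about 60° and square it up afterwards.

Emit:
servo_tool(slide=[[0.006,0.007,0.03],[0.012,0.014,0.06],[0.018,0.0213,0.09],[0.018,0.0213,0.11],[0.018,0.0213,0.11]], spin=[4,8,8,8,8], grip=[0.65,0.65,0.65,0.65,0.65])

```text
time_s: 4.45
tcp_pos: [0.5446, -0.1667, 0.1765]
ee_rot: [[0.911, -0.412, -0.01], [-0.412, -0.911, 0.002], [-0.01, 0.003, -1.0]]
wrist_force: [-0.4, -0.5, -0.1]
gripper_width: 0.352
gripper_force: 0.0
```

Run:
```python
from h import *
to(sense(),[.5495,-.172,.121],65.5)
```

```text
tcp [ 0.5446 -0.1667  0.1765] ang -114.36 w 0.352 gf 0.0 F [-0.4 -0.5 -0.1] t 4.45 J6 66.5 -> slide [0.0072 0.0026 0.0554] spin 0.14
```

Emit:
servo_tool(slide=[[0,0,0],[0,0,0],[0,0,0.01],[0,0,0.02],[0,0,0.02]], spin=[0,0,0,0,0], grip=[0.65,0.65,0.65,0.65,0.65])

```text
time_s: 4.87
tcp_pos: [0.5467, -0.1671, 0.1597]
ee_rot: [[0.911, -0.412, -0.003], [-0.412, -0.911, 0.001], [-0.003, 0.0, -1.0]]
wrist_force: [-0.0, 0.1, -0.7]
gripper_width: 0.351
gripper_force: 0.0
```

Run:
```python
from h import *
to(sense(),[.5495,-.172,.121],65.5)
```

```text
tcp [ 0.5467 -0.1671  0.1597] ang -114.34 w 0.351 gf 0.0 F [-0.   0.1 -0.7] t 4.87 J6 66.5 -> slide [0.0047 0.0033 0.0387] spin 0.16
```

Emit:
servo_tool(slide=[[0.002,0.003,0.01],[0.004,0.0033,0.02],[0.004,0.0033,0.03],[0.004,0.0033,0.0385],[0.004,0.0033,0.0385]], spin=[0,0,0,0,0], grip=[0.65,0.65,0.65,0.65,0.65])

```text
time_s: 5.28
tcp_pos: [0.5486, -0.1721, 0.1199]
ee_rot: [[0.911, -0.412, -0.005], [-0.412, -0.911, 0.001], [-0.005, 0.001, -1.0]]
wrist_force: [-0.4, -0.6, -0.9]
gripper_width: 0.348
gripper_force: 0.0
```

Run:
```python
from h import *
to(sense(),[.5495,-.172,.121],65.5)
```

```text
tcp [ 0.5486 -0.1721  0.1199] ang -114.36 w 0.348 gf 0.0 F [-0.4 -0.6 -0.9] t 5.28 J6 67.0 -> slide [ 0.0008 -0.0005 -0.0011] spin 0.14
```

Emit:
servo_tool(slide=[[0,0,-0.001],[0,0,-0.001],[0,0,-0.001],[0,0,-0.001],[0,0,-0.001]], spin=[0,0,0,0,0], grip=[1,1,1,1,1])

```text
time_s: 5.7
tcp_pos: [0.5503, -0.1724, 0.1243]
ee_rot: [[0.911, -0.412, 0.001], [-0.412, -0.911, -0.0], [0.001, 0.0, -1.0]]
wrist_force: [0.2, 0.2, 0.2]
gripper_width: 0.086
gripper_force: 30.0
```

Emit:
servo_tool(slide=[[0,0,0],[0,0,0],[0,0,-0.01],[0,0,-0.02],[0,0,-0.03]], spin=[0,0,0,0,0], grip=[1,1,1,1,1])

```text
time_s: 6.12
tcp_pos: [0.55, -0.1722, 0.1545]
ee_rot: [[0.911, -0.412, -0.0], [-0.412, -0.911, 0.0], [-0.0, 0.0, -1.0]]
wrist_force: [0.4, 0.4, -2.0]
gripper_width: 0.087
gripper_force: 30.0
```

Run:
```python
from h import *
to(sense(),[.5495,-.172,.25],65.5)
```

```text
tcp [ 0.55   -0.1722  0.1545] ang -114.32 w 0.087 gf 30.0 F [ 0.4  0.4 -2. ] t 6.12 J6 67.0 -> slide [-0.0006  0.0001 -0.0955] spin 0.18
```

Emit:
servo_tool(slide=[[0,0,-0.037],[0,0,-0.074],[0,0,-0.111],[0,0,-0.148],[0,0,-0.185]], spin=[0,0,-7,-14,-21], grip=[1,1,1,1,1])

```text
time_s: 6.53
tcp_pos: [0.5495, -0.1721, 0.3419]
ee_rot: [[0.999, -0.052, 0.001], [-0.052, -0.999, 0.0], [0.001, -0.0, -1.0]]
wrist_force: [1.0, -1.3, -2.8]
gripper_width: 0.087
gripper_force: 30.0
```

Emit:
servo_tool(slide=[[0,0,0],[0,0,0],[0,0,0],[0,0,0],[0,0,0]], spin=[-7,-14,-21,-28,-35], grip=[1,1,1,1,1])

```text
time_s: 6.95
tcp_pos: [0.5498, -0.172, 0.3398]
ee_rot: [[0.848, 0.53, 0.001], [0.53, -0.848, 0.0], [0.001, 0.0, -1.0]]
wrist_force: [0.1, -0.1, -2.1]
gripper_width: 0.089
gripper_force: 30.0
```

Emit:
servo_tool(slide=[[0,0,0],[0,0,0],[0,0,0],[0,0,0],[0,0,0]], spin=[-7,-14,-21,-28,-29.7], grip=[1,1,1,1,1])

```text
time_s: 7.37
tcp_pos: [0.5498, -0.172, 0.3397]
ee_rot: [[0.475, 0.88, 0.001], [0.88, -0.475, 0.0], [0.001, 0.001, -1.0]]
wrist_force: [0.6, 0.5, -1.6]
gripper_width: 0.09
gripper_force: 30.0
```

Run:
```python
from h import *
s=sense();to(s,[.5136,.373,.34],151.4)
c=capture('wrist'); print(np.round(c['hand_eye'],3).tolist())
```

```text
tcp [ 0.5498 -0.172   0.3397] ang -28.34 w 0.09 gf 30.0 F [ 0.6  0.5 -1.6] t 7.37 J6 152.9 -> slide [ 4.625e-01 -2.906e-01 -1.000e-04] spin 0.26
[[0.001, -0.955, -0.297, 0.083], [1.0, 0.001, -0.001, -0.001], [0.002, -0.297, 0.955, -0.143], [0.0, 0.0, 0.0, 1.0]]
```

Emit:
servo_tool(slide=[[0.031,-0.0194,0],[0.0617,-0.0387,0],[0.0925,-0.0581,0],[0.1233,-0.0775,0],[0.1542,-0.0969,0]], spin=[0,0,0,0,0], grip=[1,1,1,1,1])

```text
time_s: 7.83
tcp_pos: [0.5383, 0.011, 0.3397]
ee_rot: [[0.48, 0.877, 0.001], [0.877, -0.48, 0.001], [0.001, 0.001, -1.0]]
wrist_force: [1.0, 1.2, -1.9]
gripper_width: 0.086
gripper_force: 30.0
```

Emit:
servo_tool(slide=[[0.031,-0.0194,0],[0.0617,-0.0387,0],[0.0925,-0.0581,0],[0.1233,-0.0775,0],[0.1542,-0.0969,0]], spin=[0,0,0,0,0], grip=[1,1,1,1,1])

```text
time_s: 8.25
tcp_pos: [0.527, 0.193, 0.3398]
ee_rot: [[0.48, 0.877, 0.001], [0.877, -0.48, 0.001], [0.001, 0.0, -1.0]]
wrist_force: [1.6, 1.0, -1.2]
gripper_width: 0.092
gripper_force: 30.0
```

Emit:
servo_tool(slide=[[0.031,-0.0194,0],[0.0617,-0.0387,0],[0.0925,-0.0581,0],[0.1233,-0.0775,0],[0.1542,-0.0969,0]], spin=[0,0,0,0,0], grip=[1,1,1,1,1])

```text
time_s: 8.67
tcp_pos: [0.5158, 0.3747, 0.3397]
ee_rot: [[0.48, 0.878, 0.0], [0.878, -0.48, 0.001], [0.001, -0.0, -1.0]]
wrist_force: [1.2, 0.6, -2.1]
gripper_width: 0.091
gripper_force: 30.0
```

Emit:
servo_tool(slide=[[0,0,0.02],[0,0,0.04],[0,0,0.06],[0,0,0.06],[0,0,0.06]], spin=[0,0,0,0,0], grip=[1,1,1,1,1])

```text
time_s: 9.08
tcp_pos: [0.5162, 0.3728, 0.2785]
ee_rot: [[0.479, 0.878, -0.001], [0.878, -0.479, -0.002], [-0.002, -0.0, -1.0]]
wrist_force: [0.0, -0.5, -1.1]
gripper_width: 0.089
gripper_force: 30.0
```

Run:
```python
from h import *
s=sense();to(s,[.5136,.373,.156],151.4)
c=capture('scene'); W=cloud(c).reshape(-1,3); W=W[~np.isnan(W[:,0])]
t=np.array(s['tcp_pos']); q=W[(np.hypot(W[:,0]-t[0],W[:,1]-t[1])<.052)&(W[:,2]<t[2]-.02)&(W[:,2]>t[2]-.13)]
print(len(q),q.min(0)-t,q.max(0)-t,cv2.minAreaRect((q[:,:2]*1000).astype(np.float32)))
cv2.imwrite('pics/s2.png',cv2.resize(c['pixels'][100:320,280:512],None,fx=2.6,fy=2.6))
c=capture('top'); cv2.imwrite('pics/t2.png',c['pixels'])
```

```text
tcp [0.5162 0.3728 0.2785] ang -28.64 w 0.089 gf 30.0 F [ 0.  -0.5 -1.1] t 9.08 J6 101.0 -> slide [-0.0008 -0.0024  0.1225] spin -0.04
984 [-0.02058784 -0.04366935 -0.10451333] [ 0.0284458   0.04214376 -0.02003606] ((518.0098266601562, 371.705810546875), (96.2075424194336, 11.154511451721191), 61.434024810791016)
```

View pics/s2.png

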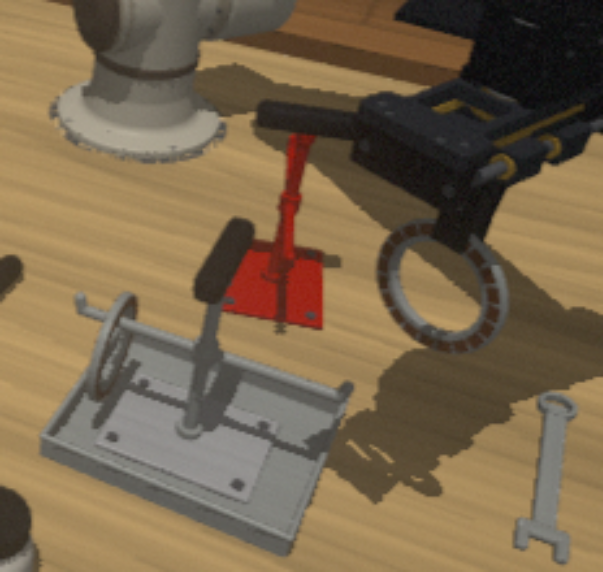

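The large plate hangs upright in the gripper (435,285), the bare arm tip is at (345,390), and the red look-alike is behind. Descending beyond the tip, then sliding in along -y.

Emit:
servo_tool(slide=[[0,-0.001,0.03],[-0.0008,-0.0024,0.06],[-0.0008,-0.0024,0.09],[-0.0008,-0.0024,0.1215],[-0.0008,-0.0024,0.1215]], spin=[0,0,0,0,0], grip=[1,1,1,1,1])

```text
time_s: 9.6
tcp_pos: [0.5115, 0.3711, 0.1522]
ee_rot: [[0.481, 0.877, -0.008], [0.877, -0.481, -0.007], [-0.01, -0.004, -1.0]]
wrist_force: [-0.6, -1.1, -4.5]
gripper_width: 0.088
gripper_force: 30.0
```

Emit:
servo_tool(slide=[[0,0,0],[0,0,0],[0,0,0],[0,0,0],[0,0,0]], spin=[0,0,0,0,0], grip=[1,1,1,1,1])

```text
time_s: 10.02
tcp_pos: [0.5147, 0.3741, 0.1593]
ee_rot: [[0.479, 0.878, 0.002], [0.878, -0.479, 0.003], [0.003, 0.001, -1.0]]
wrist_force: [0.1, 0.0, -2.3]
gripper_width: 0.088
gripper_force: 30.0
```

Run:
```python
from h import *
s=sense();to(s,[.513,.3125,.156],151.4)
c=capture('scene'); W=cloud(c); W=W.reshape(-1,3); W=W[~np.isnan(W[:,0])]
c2=capture('top'); V=cloud(c2).reshape(-1,3);V=V[~np.isnan(V[:,0])]
for W in(W,V):
    q=W[(abs(W[:,0]-.512)<.02)&(W[:,1]>.26)&(W[:,1]<.345)&(W[:,2]>.09)&(W[:,2]<.12)]
    print(len(q),q.min(0),q.max(0),np.median(q,0))
    t=np.array(s['tcp_pos']); q=W[(np.hypot(W[:,0]-t[0],W[:,1]-t[1])<.052)&(W[:,2]<t[2]-.025)&(W[:,2]>t[2]-.11)&(W[:,2]>.03)&(abs((W[:,0]-t[0])*.878-(W[:,1]-t[1])*.479)<.012)]
    print('plate',len(q),q.min(0)-t,q.max(0)-t)
```

```text
tcp [0.5147 0.3741 0.1593] ang -28.62 w 0.088 gf 30.0 F [ 0.1  0.  -2.3] t 10.02 J6 100.8 -> slide [-0.0549  0.0281  0.0031] spin -0.02
292 [0.494926   0.26016041 0.09011104] [0.52007372 0.34495902 0.1198519 ] [0.51430937 0.3163548  0.10163318]
plate 688 [-0.0197382  -0.04315433 -0.10490553] [ 0.02732639  0.04202489 -0.02505514]
120 [0.49260611 0.26336746 0.09759729] [0.51688474 0.33730606 0.11907341] [0.5106822  0.30388532 0.10263031]
plate 51 [-0.02573634 -0.04456365 -0.09786238] [ 0.01133391  0.013043   -0.02513887]
```

Emit:
servo_tool(slide=[[-0.005,0.0026,0],[-0.012,0.0061,0],[-0.019,0.0097,0],[-0.026,0.0133,0],[-0.026,0.0133,0]], spin=[0,0,0,0,0], grip=[1,1,1,1,1])

```text
time_s: 10.53
tcp_pos: [0.513, 0.3423, 0.1573]
ee_rot: [[0.48, 0.877, -0.001], [0.877, -0.48, -0.001], [-0.001, -0.0, -1.0]]
wrist_force: [0.0, -0.3, -2.4]
gripper_width: 0.086
gripper_force: 30.0
```

Emit:
servo_tool(slide=[[-0.007,0.0036,0],[-0.014,0.0072,0],[-0.021,0.0107,0],[-0.0289,0.0148,0],[-0.0289,0.0148,0]], spin=[0,0,0,0,0], grip=[1,1,1,1,1])

```text
time_s: 10.95
tcp_pos: [0.512, 0.31, 0.1572]
ee_rot: [[0.48, 0.877, -0.001], [0.877, -0.48, -0.001], [-0.001, -0.0, -1.0]]
wrist_force: [-0.1, 0.5, -2.3]
gripper_width: 0.087
gripper_force: 30.0
```

Run:
```python
from h import *
s=sense();to(s,[.513,.3125,.131],151.4)
c=capture('scene'); cv2.imwrite('pics/s3.png',cv2.resize(c['pixels'][150:310,290:450],None,fx=3.7,fy=3.7))
```

```text
tcp [0.512  0.31   0.1572] ang -28.7 w 0.087 gf 30.0 F [-0.1  0.5 -2.3] t 10.95 J6 104.6 -> slide [ 0.0027 -0.0004  0.0262] spin -0.1
```

View pics/s3.png

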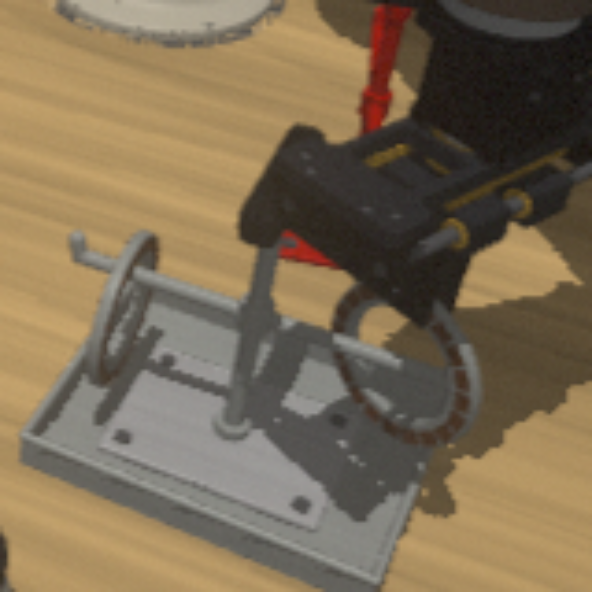

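The bare arm's end (395,360) is inside the ring. Lowering.

Emit:
servo_tool(slide=[[0.0024,0,0],[0.0024,0,0.005],[0.0024,0,0.011],[0.0024,0,0.017],[0.0024,0,0.017]], spin=[0,0,0,0,0], grip=[1,1,1,1,1])

```text
time_s: 11.42
tcp_pos: [0.5125, 0.3135, 0.138]
ee_rot: [[0.479, 0.878, -0.003], [0.878, -0.479, -0.002], [-0.004, -0.002, -1.0]]
wrist_force: [-0.8, -0.4, -1.7]
gripper_width: 0.087
gripper_force: 30.0
```

Emit:
servo_tool(slide=[[0,0,0.002],[0,0,0.004],[0,0,0.006],[0,0,0.006],[0,0,0.006]], spin=[0,0,0,0,0], grip=[1,1,1,1,1])

```text
time_s: 11.83
tcp_pos: [0.5136, 0.314, 0.1342]
ee_rot: [[0.479, 0.878, -0.0], [0.878, -0.479, -0.0], [-0.0, 0.0, -1.0]]
wrist_force: [0.4, -0.9, -1.7]
gripper_width: 0.086
gripper_force: 30.0
```

Run:
```python
from h import *
s=sense();to(s,[.513,.3125,.131],151.4)
```

```text
tcp [0.5136 0.314  0.1342] ang -28.62 w 0.086 gf 30.0 F [ 0.4 -0.9 -1.7] t 11.83 J6 104.5 -> slide [-0.0015  0.0002  0.0032] spin -0.02
```

Emit:
servo_tool(slide=[[0,0,0.001],[0,0,0.002],[0,0,0.003],[0,0,0.003],[0,0,0.003]], spin=[0,0,0,0,0], grip=[1,1,1,1,1])

```text
time_s: 12.25
tcp_pos: [0.5135, 0.3139, 0.1312]
ee_rot: [[0.479, 0.878, -0.0], [0.878, -0.479, -0.0], [-0.0, -0.0, -1.0]]
wrist_force: [0.4, -0.1, -0.5]
gripper_width: 0.087
gripper_force: 30.0
```

Emit:
servo_tool(slide=[[0,0,0.001],[0,0,0.001],[0,0,0.001],[0,0,0.001],[0,0,0.001]], spin=[0,0,0,0,0], grip=[1,1,1,1,1])

```text
time_s: 12.67
tcp_pos: [0.5135, 0.314, 0.1304]
ee_rot: [[0.479, 0.878, -0.0], [0.878, -0.479, -0.0], [-0.0, -0.0, -1.0]]
wrist_force: [-1.5, -0.4, -0.4]
gripper_width: 0.086
gripper_force: 30.0
```

The weight is now on the bar, so I'll release.

Emit:
servo_tool(slide=[[0,0,0],[0,0,0],[0,0,0],[0,0,0],[0,0,0]], spin=[0,0,0,0,0], grip=[0.88,0.85,0.82,0.8,0.78])

```text
time_s: 13.08
tcp_pos: [0.5138, 0.3141, 0.1304]
ee_rot: [[0.479, 0.878, 0.0], [0.878, -0.479, 0.0], [0.0, 0.0, -1.0]]
wrist_force: [-0.3, 1.1, 0.1]
gripper_width: 0.201
gripper_force: 0.0
```

Emit:
servo_tool(slide=[[0,0,0],[0,0,0],[0,0,0],[0,0,0],[0,0,0]], spin=[0,0,0,0,0], grip=[0.75,0.72,0.7,0.7,0.7])

```text
time_s: 13.5
tcp_pos: [0.5136, 0.314, 0.1302]
ee_rot: [[0.479, 0.878, 0.0], [0.878, -0.479, -0.0], [-0.0, 0.0, -1.0]]
wrist_force: [0.1, -0.4, -0.1]
gripper_width: 0.297
gripper_force: 0.0
```

Run:
```python
from h import *
s=sense();to(s,[.513,.3125,.131],151.4)
c=capture('scene'); cv2.imwrite('pics/s4.png',cv2.resize(c['pixels'][150:310,290:450],None,fx=3.7,fy=3.7))
```

```text
tcp [0.5136 0.314  0.1302] ang -28.61 w 0.297 gf 0.0 F [ 0.1 -0.4 -0.1] t 13.5 J6 104.5 -> slide [-0.0016  0.0002 -0.0008] spin -0.01
```

View pics/s4.png

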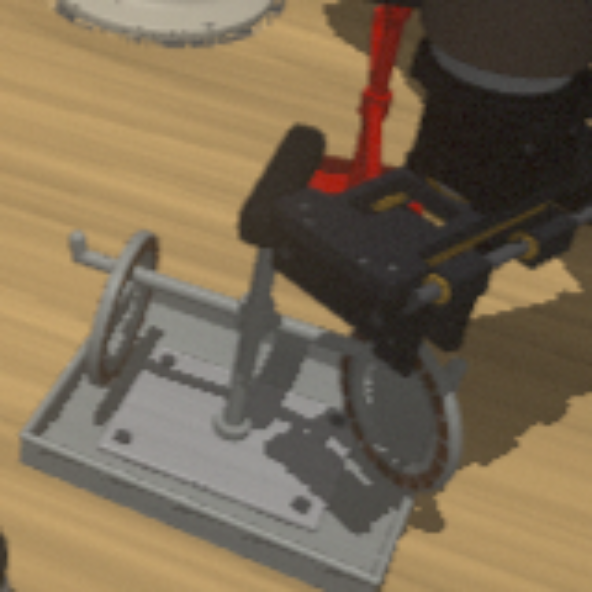

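The plate hangs skewed on the bar, ring at (400,410) with the arm tip at (455,375) beyond it. Rising and measuring its yaw.

Emit:
servo_tool(slide=[[0,0,-0.01],[0,0,-0.03],[0,0,-0.06],[0,0,-0.09],[0,0,-0.12]], spin=[0,0,0,-7,-14], grip=[0.7,0.7,0.7,0.7,0.7])

```text
time_s: 13.97
tcp_pos: [0.5135, 0.3138, 0.2524]
ee_rot: [[0.247, 0.969, 0.0], [0.969, -0.247, 0.0], [0.0, 0.0, -1.0]]
wrist_force: [0.3, 0.0, 0.8]
gripper_width: 0.298
gripper_force: 0.0
```

Emit:
servo_tool(slide=[[0.02,0.01,0],[0.02,0.01,0],[0.02,0.01,0],[0.02,0.01,0],[0.02,0.01,0]], spin=[-7,-14.6,-14.6,-14.6,-14.6], grip=[0.7,0.65,0.6,0.55,0.5])

```text
time_s: 14.38
tcp_pos: [0.528, 0.3304, 0.2502]
ee_rot: [[0.003, 1.0, -0.001], [1.0, -0.003, -0.001], [-0.001, -0.001, -1.0]]
wrist_force: [0.1, -0.3, 0.4]
gripper_width: 0.452
gripper_force: 0.0
```

```bash
cat >> h.py <<'E'
def rep(y0=.25,z0=.11,z1=.03):
    for k in('scene','top'):
        c=capture(k); W=cloud(c).reshape(-1,3); W=W[~np.isnan(W[:,0])]
        q=W[(abs(W[:,0]-.512)<.06)&(W[:,1]>y0)&(W[:,1]<.36)&(W[:,2]>z1)&(W[:,2]<z0)]
        q=q[(abs(q[:,0]-.513)>.009)]
        if len(q): print(k,len(q),q.min(0),q.max(0),np.median(q,0),cv2.fitLine(q[:,:2].astype(np.float32),cv2.DIST_HUBER,0,.001,.01).ravel())
        for n in('plate_hung','bare_arm','handle'): print(k,n,[np.round(r['point'],3).tolist()+[round(r['conf'],2)] for r in tip_of(n,k)[:3]])
E
python3 - <<'E'
from h import *
s=sense();to(s,[.5125,.34,.135],179.4)
rep(z0=.125)
E
```

```text
tcp [0.528  0.3304 0.2502] ang -0.17 w 0.452 gf 0.0 F [ 0.1 -0.3  0.4] t 14.38 J6 132.9 -> slide [ 0.0096 -0.0154  0.1152] spin 0.43
scene 520 [0.48475432 0.27659274 0.03021169] [0.54717801 0.35100258 0.11750946] [0.528645   0.32799652 0.07335068] [0.65932435 0.75185865 0.530215   0.32895523]
scene plate_hung [[0.506, 0.151, 0.07, 0.89]]
scene bare_arm [[0.359, -0.225, 0.099, 0.93], [0.182, 0.214, 0.098, 0.88], [0.511, 0.306, 0.103, 0.85]]
scene handle [[0.254, 0.232, 0.186, 0.98], [0.511, 0.227, 0.188, 0.82], [0.292, -0.186, 0.185, 0.73]]
top 102 [0.47817267 0.27438807 0.03175711] [0.54284544 0.34316661 0.11657924] [0.49775788 0.29417118 0.10156521] [0.6697216  0.74261224 0.5043223  0.30077213]
top plate_hung [[0.509, 0.151, 0.068, 0.47]]
top bare_arm [[0.358, -0.227, 0.101, 0.77], [0.512, 0.304, 0.103, 0.76], [0.182, 0.219, 0.104, 0.7]]
top handle [[0.508, 0.23, 0.184, 0.89], [0.297, -0.189, 0.182, 0.73], [0.261, 0.234, 0.186, 0.56]]
```

The plate is still yawed ~48° with its centre at d≈84 mm. I'll push it square with the fingers as a fork straddling the bar, from beyond the tip.

Emit:
servo_tool(slide=[[0.02,-0.008,0],[0.05,-0.0155,0],[0.05,-0.0155,0.03],[0.05,-0.0155,0.06],[0.05,-0.0155,0.09]], spin=[0.4,0.4,0.4,0.4,0.4], grip=[0.5,0.5,0.5,0.5,0.5])

```text
time_s: 15.2
tcp_pos: [0.5126, 0.3816, 0.1597]
ee_rot: [[0.007, 1.0, 0.001], [1.0, -0.007, 0.001], [0.001, 0.001, -1.0]]
wrist_force: [-0.1, -0.6, -0.6]
gripper_width: 0.498
gripper_force: 0.0
```

Emit:
servo_tool(slide=[[0,0,0.027],[0,0,0.054],[0,0,0.054],[0,0,0.054],[0,0,0.054]], spin=[0,0,0,0,0], grip=[0.5,0.5,0.5,0.5,0.5])

```text
time_s: 15.62
tcp_pos: [0.5138, 0.3816, 0.108]
ee_rot: [[0.007, 1.0, 0.002], [1.0, -0.007, 0.002], [0.002, 0.002, -1.0]]
wrist_force: [0.5, 0.1, 0.7]
gripper_width: 0.499
gripper_force: 0.0
```

Run:
```python
from h import *
s=sense();to(s,[.5125,.3165,.105],179.4)
```

```text
tcp [0.5138 0.3816 0.108 ] ang -0.39 w 0.499 gf 0.0 F [0.5 0.1 0.7] t 15.62 J6 128.5 -> slide [-0.0651 -0.0009  0.0029] spin 0.21
```

Pushing slowly to -y, in steps of about 20 mm.

Emit:
servo_tool(slide=[[-0.005,-0.001,0.002],[-0.01,-0.001,0.002],[-0.015,-0.001,0.002],[-0.02,-0.001,0.002],[-0.025,-0.001,0.002]], spin=[0,0,0,0,0], grip=[0.5,0.5,0.5,0.5,0.5])

```text
time_s: 16.03
tcp_pos: [0.512, 0.3555, 0.1051]
ee_rot: [[0.007, 1.0, 0.001], [1.0, -0.007, 0.001], [0.002, 0.001, -1.0]]
wrist_force: [0.9, 0.8, 0.7]
gripper_width: 0.503
gripper_force: 0.4
```

Emit:
servo_tool(slide=[[-0.003,0,0],[-0.006,0,0],[-0.009,0,0],[-0.012,0,0],[-0.015,0,0]], spin=[0,0,0,0,0], grip=[0.5,0.5,0.5,0.5,0.5])

```text
time_s: 16.45
tcp_pos: [0.512, 0.341, 0.1045]
ee_rot: [[0.007, 1.0, 0.001], [1.0, -0.007, 0.001], [0.001, 0.001, -1.0]]
wrist_force: [2.6, 0.7, 0.3]
gripper_width: 0.504
gripper_force: 0.9
```

Emit:
servo_tool(slide=[[-0.003,0,0],[-0.006,0,0],[-0.009,0,0],[-0.012,0,0],[-0.015,0,0]], spin=[0,0,0,0,0], grip=[0.5,0.5,0.5,0.5,0.5])

```text
time_s: 16.87
tcp_pos: [0.5114, 0.3254, 0.1042]
ee_rot: [[0.007, 1.0, -0.0], [1.0, -0.007, -0.0], [-0.0, -0.0, -1.0]]
wrist_force: [2.0, 0.4, -0.6]
gripper_width: 0.505
gripper_force: 1.0
```

Emit:
servo_tool(slide=[[-0.002,0,0],[-0.004,0,0],[-0.006,0,0],[-0.006,0,0],[-0.006,0,0]], spin=[0,0,0,0,0], grip=[0.5,0.5,0.5,0.5,0.5])

```text
time_s: 17.28
tcp_pos: [0.5113, 0.3196, 0.1043]
ee_rot: [[0.007, 1.0, -0.0], [1.0, -0.007, -0.0], [-0.0, -0.0, -1.0]]
wrist_force: [1.9, 0.1, -0.2]
gripper_width: 0.501
gripper_force: 0.9
```

Run:
```python
from h import *
s=sense();to(s,[.5125,.3165,.105],179.4)
rep(z0=.085)
```

```text
tcp [0.5113 0.3196 0.1043] ang -0.42 w 0.501 gf 0.9 F [ 1.9  0.1 -0.2] t 17.28 J6 132.2 -> slide [-0.0031  0.0012 -0.0007] spin 0.18
scene 64 [0.49009947 0.30111103 0.03126244] [0.54354538 0.31682592 0.08431181] [0.5406111  0.30615277 0.0679151 ] [ 0.99905926 -0.04336575  0.5347461   0.30599475]
scene plate_hung [[0.511, 0.153, 0.069, 0.64]]
scene bare_arm [[0.363, -0.224, 0.099, 0.9], [0.187, 0.219, 0.1, 0.69]]
scene handle [[0.512, 0.223, 0.193, 0.8], [0.294, -0.189, 0.186, 0.59], [0.255, 0.232, 0.186, 0.58]]
top 94 [0.45268353 0.29708965 0.03289912] [0.54075833 0.30694719 0.08494751] [0.4880193  0.30051107 0.04988469] [0.99947673 0.03234614 0.47565988 0.2994213 ]
top plate_hung [[0.512, 0.153, 0.068, 0.47], [0.504, 0.303, 0.105, 0.16]]
top bare_arm [[0.506, 0.302, 0.103, 0.9], [0.357, -0.227, 0.095, 0.77], [0.183, 0.22, 0.102, 0.58]]
top handle [[0.298, -0.187, 0.183, 0.96], [0.259, 0.238, 0.186, 0.89], [0.508, 0.23, 0.187, 0.65]]
```

Square now and at d≈75 mm. Backing the fork off to +y, then up and over to the handle.

Emit:
servo_tool(slide=[[0.005,0,0],[0.02,0,0],[0.04,0,0],[0.06,0,0],[0.06,0,-0.02]], spin=[0,0,0,0,0], grip=[0.5,0.5,0.5,0.5,0.5])

```text
time_s: 18.1
tcp_pos: [0.5095, 0.382, 0.1199]
ee_rot: [[0.006, 1.0, -0.006], [1.0, -0.006, -0.005], [-0.005, -0.006, -1.0]]
wrist_force: [-0.2, -0.3, 0.1]
gripper_width: 0.5
gripper_force: 0.0
```

Emit:
servo_tool(slide=[[0,0,-0.035],[0,0,-0.07],[0,0,-0.105],[0,0,-0.14],[0,0,-0.165]], spin=[0,0,7,14,21], grip=[0.5,0.5,0.5,0.4,0.3])

```text
time_s: 18.52
tcp_pos: [0.5117, 0.3812, 0.2929]
ee_rot: [[0.37, 0.929, 0.002], [0.929, -0.37, 0.002], [0.003, 0.001, -1.0]]
wrist_force: [-0.1, -0.2, 0.5]
gripper_width: 0.578
gripper_force: 0.0
```

Run:
```python
from h import *
s=sense();to(s,[.511,.228,.29],89.4)
rep(z0=.12)
c=capture('scene'); cv2.imwrite('pics/s5.png',cv2.resize(c['pixels'][150:310,290:450],None,fx=3.7,fy=3.7))
W=cloud(c).reshape(-1,3)
c=capture('top'); V=cloud(c).reshape(-1,3)
for W in(W,V):
    q=W[(abs(W[:,0]-.51)<.08)&(abs(W[:,1]-.228)<.05)&(W[:,2]>.17)&(W[:,2]<.21)]
    print(len(q),cv2.minAreaRect((q[:,:2]*1000).astype(np.float32)))
```

```text
tcp [0.5117 0.3812 0.2929] ang -21.71 w 0.578 gf 0.0 F [-0.1 -0.2  0.5] t 18.52 J6 107.1 -> slide [-0.1426  0.056   0.0025] spin 68.89
scene 418 [0.46918647 0.28390578 0.030489  ] [0.5584931  0.33359153 0.11644864] [0.53158471 0.30808429 0.07784823] [0.9457188  0.3249861  0.521579   0.30452818]
scene plate_hung [[0.512, 0.151, 0.067, 0.89]]
scene bare_arm [[0.358, -0.226, 0.1, 0.89], [0.505, 0.307, 0.103, 0.61], [0.183, 0.218, 0.1, 0.56]]
scene handle [[0.292, -0.19, 0.185, 0.88], [0.509, 0.226, 0.19, 0.82], [0.256, 0.234, 0.188, 0.81]]
top 240 [0.4587399  0.26413004 0.03041699] [0.54904566 0.3369679  0.11869932] [0.49982393 0.29971079 0.09492199] [0.95440215 0.29852396 0.4951225  0.29771852]
top plate_hung [[0.514, 0.15, 0.069, 0.68], [0.508, 0.229, 0.186, 0.47]]
top bare_arm [[0.355, -0.227, 0.099, 0.89], [0.184, 0.22, 0.103, 0.74], [0.506, 0.302, 0.104, 0.59]]
top handle [[0.298, -0.189, 0.184, 0.94], [0.262, 0.236, 0.185, 0.74], [0.508, 0.228, 0.184, 0.56]]
414 ((510.8204345703125, 227.70179748535156), (95.16223907470703, 22.01613998413086), 2.6209661960601807)
359 ((507.8682861328125, 226.3488311767578), (92.25753784179688, 22.742904663085938), 1.364758014678955)
```

View pics/s5.png

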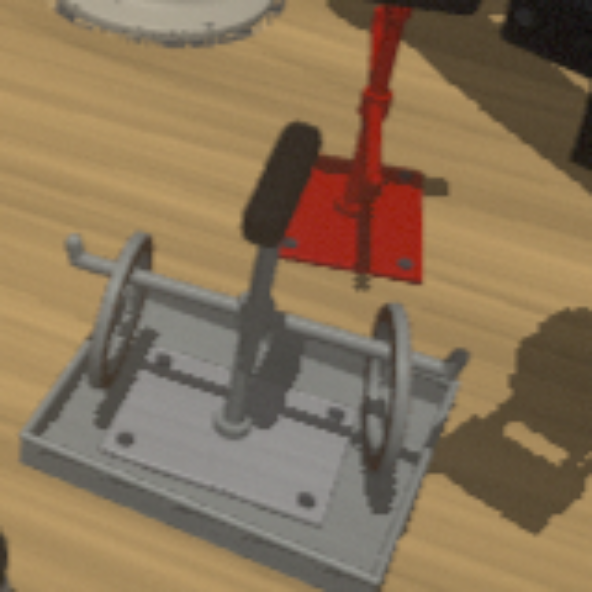

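Both plates hang on the bar ((120,310) and (388,385)). The carrier yawed about 2° and its handle is at about (0.509, 0.227). Moving over the handle.

Emit:
servo_tool(slide=[[-0.03,0.011,0],[-0.06,0.022,0],[-0.09,0.033,0],[-0.12,0.045,0],[-0.144,0.0546,0]], spin=[7,14,21,28,35], grip=[0.35,0.35,0.35,0.35,0.35])

```text
time_s: 19.43
tcp_pos: [0.5095, 0.2237, 0.2888]
ee_rot: [[0.837, 0.548, -0.001], [0.548, -0.837, -0.001], [-0.001, 0.0, -1.0]]
wrist_force: [-0.8, -0.5, 0.4]
gripper_width: 0.654
gripper_force: 0.0
```

Emit:
servo_tool(slide=[[0,0,0],[0,0,0],[0,0,0],[0,0,0],[0,0,0]], spin=[7,14,21,28,31.3], grip=[0.35,0.35,0.35,0.35,0.35])

```text
time_s: 19.85
tcp_pos: [0.5099, 0.2255, 0.2887]
ee_rot: [[0.999, 0.035, -0.001], [0.035, -0.999, -0.001], [-0.001, 0.001, -1.0]]
wrist_force: [-0.2, 0.5, 0.1]
gripper_width: 0.648
gripper_force: 0.0
```

Emit:
servo_tool(slide=[[0,0,0],[0,0,0],[0,0,0.01],[0,0,0.02],[0,0,0.02]], spin=[0,0,0,0,0], grip=[0.35,0.35,0.35,0.35,0.35])

```text
time_s: 20.27
tcp_pos: [0.5086, 0.2251, 0.266]
ee_rot: [[0.999, 0.04, -0.005], [0.04, -0.999, -0.003], [-0.005, 0.002, -1.0]]
wrist_force: [-0.1, 0.5, 0.0]
gripper_width: 0.649
gripper_force: 0.0
```

Run:
```python
from h import *
s=sense();to(s,[.509,.227,.188],92)
c=capture('wrist'); c,W=wcloud(c,s); q=W.reshape(-1,3)
q=q[(abs(q[:,0]-.51)<.08)&(abs(q[:,1]-.228)<.05)&(q[:,2]>.185)&(q[:,2]<.21)]
if len(q): print(len(q),cv2.minAreaRect((q[:,:2]*1000).astype(np.float32)),np.percentile(q[:,2],[50,98]))
```

```text
tcp [0.5086 0.2251 0.266 ] ang -87.71 w 0.649 gf 0.0 F [-0.1  0.5  0. ] t 20.27 J6 51.8 -> slide [ 0.0009 -0.002   0.078 ] spin 0.29
2803 ((509.29730224609375, 228.93276977539062), (93.12201690673828, 21.967506408691406), 2.1582157611846924) [0.19906021 0.20107556]
```

Emit:
servo_tool(slide=[[0.0005,-0.003,0.01],[0.0005,-0.003,0.03],[0.0005,-0.003,0.05],[0.0005,-0.003,0.07],[0.0005,-0.003,0.077]], spin=[0,0,0,0,0], grip=[0.35,0.35,0.35,0.35,0.35])

```text
time_s: 20.73
tcp_pos: [0.5089, 0.2281, 0.1888]
ee_rot: [[0.999, 0.04, -0.005], [0.04, -0.999, -0.003], [-0.005, 0.003, -1.0]]
wrist_force: [-0.2, -0.0, 0.2]
gripper_width: 0.645
gripper_force: 0.0
```

Emit:
servo_tool(slide=[[0,0,0],[0,0,0],[0,0,0],[0,0,0],[0,0,0]], spin=[0,0,0,0,0], grip=[0.35,0.35,0.35,0.35,0.35])

```text
time_s: 21.15
tcp_pos: [0.5109, 0.2292, 0.1934]
ee_rot: [[0.999, 0.04, 0.002], [0.04, -0.999, 0.001], [0.002, -0.001, -1.0]]
wrist_force: [-1.0, 0.1, 0.6]
gripper_width: 0.65
gripper_force: 0.0
```

Run:
```python
from h import *
s=sense();to(s,[.5093,.2283,.187],92.1)
```

```text
tcp [0.5109 0.2292 0.1934] ang -87.71 w 0.65 gf 0.0 F [-1.   0.1  0.6] t 21.15 J6 51.5 -> slide [-0.0017  0.0009  0.0064] spin 0.19
```

Emit:
servo_tool(slide=[[-0.001,0.0008,0.003],[-0.0015,0.0008,0.006],[-0.0015,0.0008,0.006],[-0.0015,0.0008,0.006],[-0.0015,0.0008,0.006]], spin=[0.2,0.2,0.2,0.2,0.2], grip=[0.4,0.45,0.5,0.6,0.7])

```text
time_s: 21.57
tcp_pos: [0.509, 0.228, 0.1863]
ee_rot: [[0.999, 0.036, 0.0], [0.036, -0.999, -0.0], [0.0, 0.0, -1.0]]
wrist_force: [0.9, -0.3, 0.3]
gripper_width: 0.43
gripper_force: 0.0
```

Emit:
servo_tool(slide=[[0,0,0],[0,0,0],[0,0,0],[0,0,0],[0,0,0]], spin=[0,0,0,0,0], grip=[0.75,0.8,1,1,1])

```text
time_s: 21.98
tcp_pos: [0.5088, 0.2276, 0.1862]
ee_rot: [[0.999, 0.036, -0.0], [0.036, -0.999, -0.001], [-0.0, 0.001, -1.0]]
wrist_force: [0.1, -2.6, -0.2]
gripper_width: 0.252
gripper_force: 30.0
```

Emit:
servo_tool(slide=[[0,0,0],[0,0,0],[0,0,-0.002],[0,0,-0.004],[0,0,-0.006]], spin=[0,0,0,0,0], grip=[1,1,1,1,1])

```text
time_s: 22.4
tcp_pos: [0.5078, 0.2276, 0.1905]
ee_rot: [[0.999, 0.036, -0.004], [0.036, -0.999, -0.001], [-0.004, 0.001, -1.0]]
wrist_force: [-0.4, -0.8, -7.8]
gripper_width: 0.251
gripper_force: 30.0
```

Run:
```python
from h import *
s=sense();to(s,[.5093,.2283,.29],92.1)
rep(z0=.09)
```

```text
tcp [0.5078 0.2276 0.1905] ang -87.95 w 0.251 gf 30.0 F [-0.4 -0.8 -7.8] t 22.4 J6 51.3 -> slide [ 0.0012 -0.0005 -0.0995] spin -0.05
scene 228 [0.46334043 0.28572519 0.03019344] [0.55124262 0.32146563 0.08961311] [0.4990576  0.30171583 0.05674433] [0.94889706 0.3155857  0.5048192  0.3015088 ]
scene plate_hung [[0.508, 0.152, 0.073, 0.93]]
scene bare_arm [[0.503, 0.306, 0.11, 0.97], [0.359, -0.224, 0.099, 0.93], [0.507, 0.15, 0.075, 0.36]]
scene handle [[0.294, -0.187, 0.185, 0.93], [0.252, 0.231, 0.185, 0.81], [0.51, 0.225, 0.194, 0.79]]
top 57 [0.45964739 0.2845077  0.03052943] [0.5033062  0.30411717 0.08959302] [0.48014508 0.29161629 0.0515559 ] [0.9562089 0.2926851 0.4770462 0.2905713]
top plate_hung [[0.511, 0.151, 0.072, 0.78], [0.65, -0.008, 0.002, 0.33]]
top bare_arm [[0.506, 0.302, 0.109, 0.92], [0.355, -0.226, 0.099, 0.81], [0.185, 0.214, 0.104, 0.67]]
top handle [[0.297, -0.19, 0.187, 0.81], [0.507, -0.267, 0.051, 0.73], [0.261, 0.235, 0.188, 0.68]]
```

The full weight (7.8 N) is held. Lifting slowly.

Emit:
servo_tool(slide=[[0,0,-0.003],[0,0,-0.009],[0,0,-0.016],[0,0,-0.023],[0,0,-0.03]], spin=[0,0,0,0,0], grip=[1,1,1,1,1])

```text
time_s: 23.22
tcp_pos: [0.5092, 0.2281, 0.2235]
ee_rot: [[0.999, 0.036, 0.001], [0.036, -0.999, 0.001], [0.001, -0.001, -1.0]]
wrist_force: [0.7, -0.5, -7.5]
gripper_width: 0.246
gripper_force: 30.0
```

Emit:
servo_tool(slide=[[0,0,-0.007],[0,0,-0.014],[0,0,-0.021],[0,0,-0.028],[0,0,-0.035]], spin=[0,0,0,0,0], grip=[1,1,1,1,1])

```text
time_s: 23.63
tcp_pos: [0.5089, 0.228, 0.258]
ee_rot: [[0.999, 0.036, -0.0], [0.036, -0.999, 0.0], [-0.0, -0.0, -1.0]]
wrist_force: [1.0, 0.1, -8.9]
gripper_width: 0.257
gripper_force: 30.0
```

Emit:
servo_tool(slide=[[0,0,-0.007],[0,0,-0.014],[0,0,-0.021],[0,0,-0.026],[0,0,-0.029]], spin=[0,0,0,0,0], grip=[1,1,1,1,1])

```text
time_s: 24.05
tcp_pos: [0.5092, 0.2281, 0.2873]
ee_rot: [[0.999, 0.036, 0.001], [0.036, -0.999, 0.001], [0.001, -0.001, -1.0]]
wrist_force: [-0.3, -0.2, -7.8]
gripper_width: 0.253
gripper_force: 30.0
```

Emit:
servo_tool(slide=[[0,0,0],[0,0,0],[0,0,0],[0,0,0],[0,0,0]], spin=[0,0,0,0,0], grip=[1,1,1,1,1])

```text
time_s: 24.47
tcp_pos: [0.5088, 0.2279, 0.2858]
ee_rot: [[0.999, 0.036, -0.001], [0.036, -0.999, -0.001], [-0.001, 0.001, -1.0]]
wrist_force: [0.8, 0.6, -8.0]
gripper_width: 0.248
gripper_force: 30.0
```

Emit:
servo_tool(slide=[[0,0,0],[0,0,0],[0,0,0],[0,0,0],[0,0,0]], spin=[0,0,0,0,0], grip=[1,1,1,1,1])

```text
time_s: 24.88
tcp_pos: [0.509, 0.228, 0.2862]
ee_rot: [[0.999, 0.036, -0.0], [0.036, -0.999, -0.0], [-0.0, 0.0, -1.0]]
wrist_force: [0.3, 0.4, -8.3]
gripper_width: 0.251
gripper_force: 30.0
```

Run:
```python
from h import *
s=sense();to(s,[.5093,.2283,.286],92.1)
c=capture('scene'); cv2.imwrite('pics/s6.png',cv2.resize(c['pixels'][110:310,280:460],None,fx=3,fy=3))
W=cloud(c).reshape(-1,3)
for y in(.17,.18,.19,.27,.28,.29):
    q=W[(abs(W[:,1]-y)<.005)&(abs(W[:,0]-.509)<.02)&(W[:,2]>.17)&(W[:,2]<.215)]; print(y,len(q),np.round(q.mean(0),4),q[:,2].max() if len(q) else '')
q=W[(abs(W[:,0]-.51)<.07)&(abs(W[:,1]-.228)<.08)&(W[:,2]>.085)&(W[:,2]<.125)]
A=np.c_[q[:,:2],np.ones(len(q))]; print(len(q),np.linalg.lstsq(A,q[:,2],rcond=None)[0],np.median(q,0))
```

```text
tcp [0.509  0.228  0.2862] ang -87.92 w 0.251 gf 30.0 F [ 0.3  0.4 -8.3] t 24.88 J6 51.3 -> slide [ 0.0004 -0.0003  0.0002] spin -0.02
0.17 26 [0.5148 0.1701 0.1997] 0.20249913479378007
0.18 26 [0.5145 0.1801 0.1992] 0.2040392047315126
0.19 26 [0.5142 0.1901 0.1996] 0.20345849534195978
0.27 29 [0.5101 0.27   0.1995] 0.20284282607566165
0.28 30 [0.5106 0.28   0.1999] 0.20425853715597947
0.29 29 [0.5098 0.2901 0.1997] 0.20311862960330698
2041 [-0.00678235  0.00071309  0.11200155] [0.51847958 0.23340948 0.10849838]
```

View pics/s6.png

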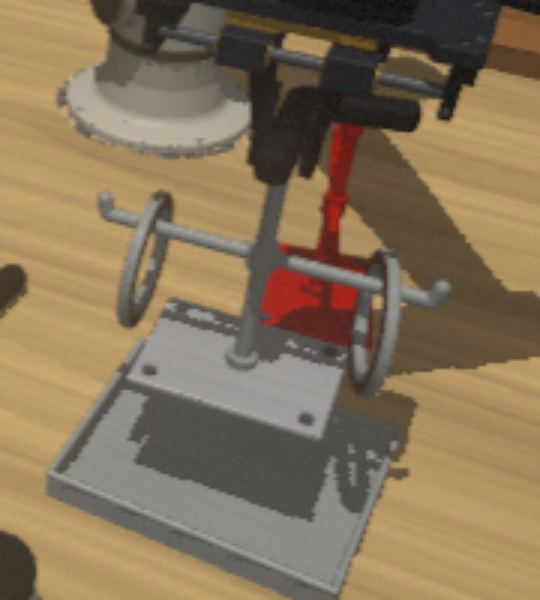

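The carrier hangs level about 10 cm above the tray with a plate on each arm ((148,260) and (375,325)). One settle call, then hand in.

Emit:
servo_tool(slide=[[0,0,0],[0,0,0],[0,0,0],[0,0,0],[0,0,0]], spin=[0,0,0,0,0], grip=[1,1,1,1,1])

```text
time_s: 25.35
tcp_pos: [0.5089, 0.228, 0.2862]
ee_rot: [[0.999, 0.036, -0.0], [0.036, -0.999, -0.0], [-0.0, 0.0, -1.0]]
wrist_force: [-0.1, 0.4, -8.2]
gripper_width: 0.25
gripper_force: 30.0
```

```bash
python3 -c "
from station import *
print(finish_job())"
```

```text
the job is handed in; nothing more can be done
None
```

The largest plate now hangs on the bare arm, and the carrier is held level and still by its T-handle about 10 cm above its tray with both plates on it; the job was handed in at about 25 s, and no verdict was shown.

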